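Move a test plate from its storage recess into the measuring jig

TASK

The thin aluminium plate lies sunk in the recess of the black storage block under a sprung hold-down bar, where its edges cannot be gripped: press on it with the fingertips, just firmly enough to take it along and no harder, slide it out from under the bar until it overhangs the block's open edge by a few centimetres, then pinch the overhang by its long sides and lift it out. Lay it flat in the channel of the grey measuring jig, slide it gently home against the end stop and let go. Do not let the plate fall on the table, and leave the meter, screwdriver and brass weight alone.

Things in the scene. Friction and masses are not known exactly. Their poses are not given: they have to be found in the camera images.
- plate_center (a point): Centre (half-way up) of the loose bare aluminium plate, 120 x 50 x 4 mm thick, about 50 to 100 g, same both ways round and both sides up. Its x axis runs along the 120 mm length, y along the 50 mm width, z up. It starts flat in the recess of the storage block.
- block: The black storage block, rigid, 150 long (x) x 84 x 54 mm, origin at the centre of its underside, on a foot plate 8 mm high, 10 mm proud. Recess walls (sides 14 mm thick, end 12) are flush with the plate's top.
- block_edge (a point): Middle of the open end edge of the recess floor of the black storage block (fixed). x points from this edge along the recess to its closed end, y across, z up. Past the edge (-x here, roughly towards the robot) there is free air down to the table. The recess floor is 50 mm above the table, 56 mm wide, 138 mm long up to the end wall. The plate tips off if its centre passes the edge.
- bar_top (a point): Centre of the top of the sprung steel hold-down bar (20 mm along the recess, 84 across, 12 high) whose rubber sole presses on the plate's far end with 4 N. Fingers pressing with less than about 10 N slip on the plate; about 14 N draws it along; 25 N is too much. Once the plate is drawn out by 30 mm it is clear of the bar and slides easily (friction 0.15).
- jig: The grey measuring jig, channel part 100 long (x) x 84 x 68 mm, origin at the centre of its underside. Aluminium side walls (14 mm thick) and stop (20 mm thick) stand 8 mm above the channel floor. Behind the stop, from 30 mm past its face, stands a post 50 long x 84 x 80 mm with a copper coil on top (95 mm high in all). Rigid.
- jig_stop (a point): Foot of the end stop, mid-width, on the channel floor of the grey measuring jig (fixed). x points along the channel into the stop, y across, z up. The floor is 60 mm above the table, 56 mm wide, and runs 80 mm from the stop back to the open end edge. With the plate home its centre is 60 mm before the stop (x = -60 mm here) and 40 mm of it overhangs the open end in free air.
- meter: Loose black multimeter lying flat, 150 x 75 x 40 mm, origin at the centre of its underside; bystander.
- driver: Loose screwdriver lying on the table, about 200 mm long; bystander.
- weight: Loose brass weight, 50 mm diameter, 64 mm high, origin at the centre of its underside; bystander.
Mind the look-alikes: they are no part of the job. What is shaped like the part that bears plate_center but orange is not meant.

How it is judged (in metres and radians):
On the way, in this order (a step that is already met when the one before it is completed fails the run):
1. the plate, still lying in the recess, overhangs the block's open edge by 20 to 58 mm (x of plate_center in the frame of block_edge between 0.002 and 0.04 m and z of plate_center in the frame of block_edge below 0.005 m and angle between plate_center's own z axis and vertical below 0.06 rad), for 0.2 s.
2. the plate is lifted clear of the block (z of plate_center in the frame of block_edge above 0.015 m and contact force between plate and block below 0.01 N and contact force between the fingers and plate above 0.5 N), for 0.2 s.
At the end, for the whole second after the job is handed in: The plate lies flat (within 0.04 rad) on the jig's channel floor between the side walls, its end within 3 mm of the end stop, at rest and let go (x of plate_center in the frame of jig_stop between -0.063 and -0.057 m and z of plate_center in the frame of jig_stop between 0 and 0.0045 m and y of plate_center in the frame of jig_stop between -0.005 and 0.005 m and angle between plate_center's own z axis and vertical below 0.04 rad and linear speed of plate below 0.01 m/s); the robot touches nothing.
It fails at once if the fingers press on the plate in the storage block with more than about 25 N (total contact force between plate and block above 34 N, of which the hold-down bar alone makes 9 N) (contact force between plate and block above 34 N).
It fails at once if the plate is pressed or pushed on the jig with more than 25 N (contact force between plate and jig above 25 N).
It fails at once if the fingers press on the block or jig with more than 25 N (contact force between the fingers and block above 25 N or contact force between the fingers and jig above 25 N).
It fails at once if the plate falls off (its centre below 35 mm above the table) (height (world z) of plate_center below 0.035 m).
It fails at once if a bystander is moved by more than 15 mm (distance of any of meter, driver, weight from where it was at the start of the episode above 0.015 m).
It also fails if it takes over 72 s, if anything falls off the work surface, if the arm or the gripper's body presses on something with over 40 N, if the wrist force passes 120 N, or if a joint passes its speed limit or range.

ROBOT

A 6-joint arm with a two-finger parallel gripper is mounted at the origin on the work surface. World frame = base frame: x ahead of the robot, y to its left, z up, the work surface at z = 0. Lengths are in mm, angles in rad, forces in N, time in s.
With the tool pointing down it reaches from about 350 to 875 mm from the base axis. Payload 4.2 kg.
Tool frame: the origin (TCP) lies midway between the tips of the shut fingers; the grasp point (between the pads) lies 19 mm behind it; y points along the fingers, x is the direction in which the jaws open and shut, and the axes are right-handed (so a half turn about y gives the same grasp; the last joint's range is limited). The gripper opens to 85 mm and grips with 20 to 120 N. Pads are 22 mm wide; open, the fingers measure 114 mm over their backs; the gripper's body (76 mm by 85 mm) begins 54 mm behind the grasp point. The pads swing forward as they close: fully open they stand 13 mm farther back than shut.
Start: joints at [-0.86, 0.385, 0.008, 0, -1.194, -0.259], TCP at [272.878, -562.261, 231.312] pointing down, gripper open.
Joint ranges: [-3.14, 3.14], [-1.21, 2.06], [-1.07, 1.41], [-3.16, 2.05], [-2.99, -0.16], [-3.1, 3.1]. Speed limits (rad/s): [2.79, 2.79, 3.14, 3.14, 3.14, 3.14].

INTERFACE

Orientations are given as a unit quaternion [x, y, z, w].
In Python, from bench import read_state, get_image, job_done gives the robot as it stands.
- The arm moves only by the tool play_rows, never from a script. Its argument "series" is a list of rows, each a list of 7 numbers: the shift along the tool's x, y, z in m, then the turn, a rotation vector about the tool's x, y, z in rad, then the finger opening in m, from 0 to 0.0854. In form: [[x, y, z, wx, wy, wz, claw], ...]. A call has 1 to 10 rows; each row shifts and turns the pose as measured when the row begins, along the tool's axes as they then stand; what a row does not reach is not made up. A row lasts 1/10 s, in which the tool goes at most 50 mm and 8.59 degrees, less where a joint would pass 70% of its speed; a pose out of reach is approached as far as the arm can. A call with a gripper value outside its range is refused whole. The fingers move at their own pace and stop on an object; the grip force is fixed at half the most. Time passes only in rows, so rows that do not move let the fingers close. It gives the time, the measured TCP pose, the force and the opening at its end, in the units of the state.
- read_state(): the state, without advancing time (a new reading comes with each control period).
- get_image(name): name is "side" or "top" or "wrist"; returns a dict with "color" (420x560x3 uint8, red, green, blue), "intrinsics" (3x3 intrinsics, pixels), "D" ([k1, k2, p1, p2, k3] as OpenCV has them; the pictures are not rectified), "origin" and "orientation" of the camera in the world. Camera axes: x right, y down, z forward; pixel columns grow to the right and rows downward; lengths in mm; the calibration is good to about 2 mm. A picture is of the moment at which its call begins. There is no depth.
- job_done(): hands the job in, once; it reports no verdict.
The state is a dict: "clock": time; "joints": joint angles; "joint_vel": joint speeds; "joint_efforts": joint torques, N m; "position": TCP position; "ee_rot": TCP orientation; "contact_force": force on the tool from outside, world axes, zero at the start; "wrist_torque": the same for the moment, N m; "gripper_width": finger opening in mm.
Only numpy, scipy, OpenCV 4.12 (cv2) and the standard library are available. Lean on these libraries where they do the work, as an engineer would, in place of code of your own. Each camera call takes 0.05 s, during which the arm holds its last target. There are 200 camera calls.

## Working session

There is one attempt and no reset: what is moved stays moved. The work goes in short steps, Python scripts to look and compute and a tool call to move; the robot and the scene stay as the last step left them, time stands still between calls to the robot, and variables do not carry over. Pictures are saved under pics/ and viewed, about 8 in all and at most 12, crops included, and the job is handed in when it is done.

Besides the shell and the picture viewer there is one more tool, called after "Call:" in YAML: its name, and indented under it one key for each argument. play_rows: Moves the arm, as the interface text tells. Its arguments: {"type":"object","properties":{"series":{"type":"array","items":{"type":"array","items":{"type":"number"}}}},"required":["series"]}

```bash
mkdir -p pics; ls; cat > h.py <<'E'
import numpy as np,cv2
from scipy.spatial.transform import Rotation as R
from bench import read_state,get_image,job_done
def shot(n,f):
    d=get_image(n); np.savez('pics/'+f+'.npz',**{k:np.array(v) for k,v in d.items()}); cv2.imwrite('pics/'+f+'.png',d['color'][:,:,::-1]); return d
def ray(d,uv):
    p=cv2.undistortPoints(np.array(uv,float).reshape(-1,1,2),np.array(d['intrinsics'],float),np.array(d['D'],float)).reshape(-1,2)
    M=R.from_quat(d['orientation']).as_matrix()
    return np.array(d['origin'],float),np.c_[p,np.ones(len(p))]@M.T
def onz(d,uv,z):
    o,r=ray(d,uv); z=np.broadcast_to(z,len(r)); return o+r*((z-o[2])/r[:,2])[:,None]
def proj(d,P):
    M=R.from_quat(d['orientation']).as_matrix()
    q=(np.array(P,float)-d['origin'])@M
    return cv2.projectPoints(q.reshape(-1,1,3),np.zeros(3),np.zeros(3),np.array(d['intrinsics'],float),np.array(d['D'],float))[0].reshape(-1,2)
E
python3 - <<'E'
from h import *
for n in('top','side'):
    d=shot(n,n+'0'); print(n,d['origin'],R.from_quat(d['orientation']).as_matrix().round(3).tolist(),d['intrinsics'])
print(read_state())
E
```

```text
pics
top [ 417.40329136   19.96921304 1356.11380687] [[0.015, -0.992, 0.126], [-1.0, -0.017, -0.022], [0.024, -0.126, -0.992]] [[472.87104885   0.         278.05871176]
 [  0.         472.87104885 208.32523433]
 [  0.           0.           1.        ]]
side [  64.38657864  809.23110485 1009.00099701] [[-0.851, -0.351, 0.39], [-0.524, 0.597, -0.607], [-0.02, -0.722, -0.692]] [[515.99100491   0.         272.75986619]
 [  0.         515.99100491 209.12572154]
 [  0.           0.           1.        ]]
{'clock': 0.1, 'joints': array([-8.60388599e-01,  3.85448530e-01,  6.79304963e-03, -4.68772037e-04,
       -1.19399846e+00, -2.58588663e-01]), 'joint_vel': array([ 7.60644632e-04, -1.60343351e-03,  3.70004026e-03,  1.59122703e-03,
        6.81898140e-04, -4.91605552e-05]), 'joint_efforts': array([-3.95075467e-04, -3.93319309e+01,  1.88928992e+01,  4.19798657e+00,
       -2.58171654e-03,  8.02255862e-08]), 'position': array([ 272.67172052, -561.81177266,  230.35671325]), 'ee_rot': array([ 0.37476898,  0.5996009 , -0.59891733, -0.37593219]), 'contact_force': array([-0.09510067, -0.00213668, -0.3248023 ]), 'wrist_torque': array([-0.00259178, -0.01343728,  0.01048496]), 'gripper_width': 85.17261999292073}
```

View pics/top0.png

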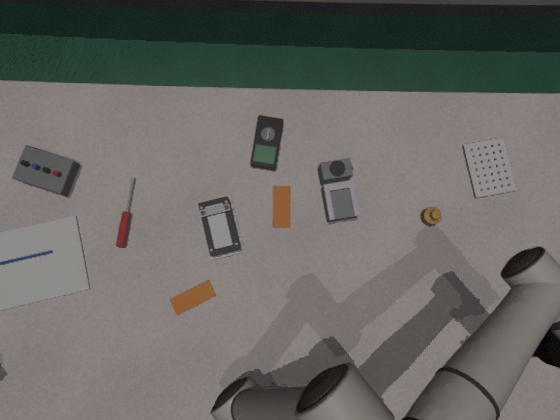

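View pics/side0.png

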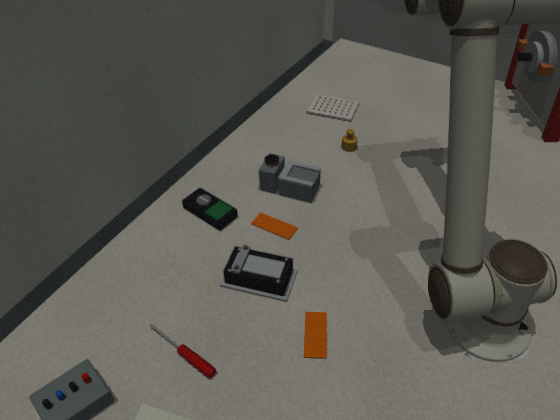

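Top picture: the block is at (220,228) with its bar at the far end (216,210) and its open end near (225,252). The jig is at (341,203) with its post at (336,170). The orange plates at (282,206) and (193,297) are look-alikes, because the part meant is the silver one in the block. I'll enlarge both to confirm.

```bash
python3 - <<'E'
from h import *
a=cv2.imread('pics/top0.png')
c=[cv2.resize(a[y:y+75,x:x+50],None,fx=8,fy=8,interpolation=cv2.INTER_CUBIC) for x,y in((195,190),(315,152))]
cv2.imwrite('pics/crop.png',np.hstack(c))
E
```

```text
(no output)
```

View pics/crop.png

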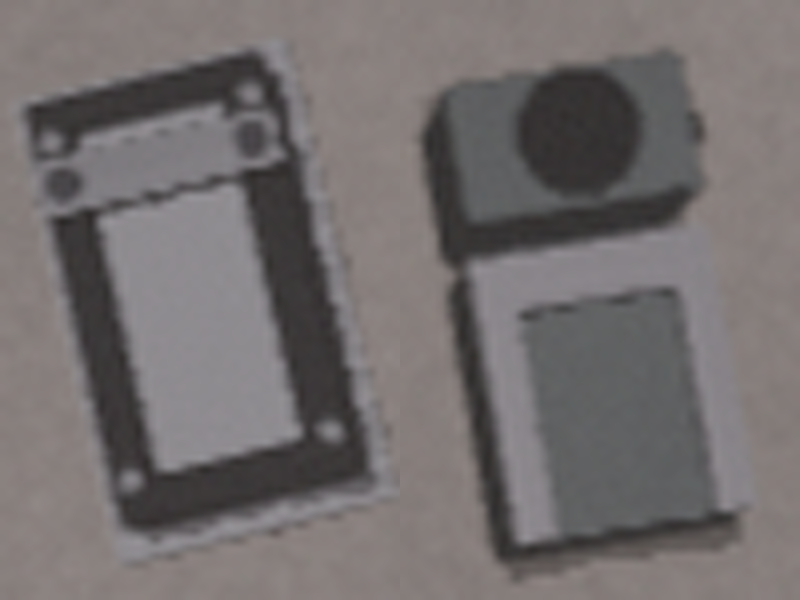

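The crop confirms it: the silver plate sits in the black block, crop (100..300, 190..470), with the bar above it. The jig channel floor is at crop (520..715, 290..530) and its stop is below the post. Next I fit both poses.

```bash
python3 - <<'E'
from h import *
d=np.load('pics/top0.npz')
def f(c,off,z): return onz(d,(np.array(c)+.5)/8-.5+np.array(off),z)
print('block')
for nm,c,off,z,L,W in(('block',[(25,105),(265,52),(375,472),(130,525)],(195,190),54,150,84),('plate',[(97,212),(245,182),(303,437),(155,472)],(195,190),54,0,50),
 ('jig',[(468,262),(710,228),(752,508),(515,548)],(315-50,152),68,100,84),('floor',[(520,315),(680,290),(716,517),(560,540)],(265,152),60,80,56)):
    P=f(c,off,z)[:,:2]
    ax=(P[0]+P[1]-P[2]-P[3])/2; ay=(P[0]+P[3]-P[1]-P[2])/2
    print(nm,P.round(1).tolist(),'L',np.hypot(*ax).round(1),L,'W',np.hypot(*ay).round(1),W,'c',P.mean(0).round(1),'yaw',np.arctan2(ax[1],ax[0]).round(3),np.arctan2(-ay[0],ay[1]).round(3))
E
```

```text
block
block [[595.0, 213.2], [615.1, 131.1], [470.3, 89.5], [451.1, 172.4]] L 150.1 150 W 84.8 84 c [532.9 151.6] yaw 0.278 0.234
plate [[558.2, 187.3], [569.5, 136.8], [481.9, 114.4], [469.2, 164.5]] L 91.1 0 W 51.7 50 c [519.7 150.7] yaw 0.25 0.234
jig [[650.7, -132.6], [664.1, -216.6], [566.7, -230.5], [551.4, -149.0]] L 99.5 100 W 84.0 84 c [ 608.2 -182.2] yaw 0.153 0.172
floor [[633.7, -151.7], [643.6, -207.5], [564.2, -219.6], [555.3, -165.6]] L 79.9 80 W 55.7 56 c [ 599.2 -186.1] yaw 0.163 0.169
```

```bash
cat >> h.py <<'E'
Y=dict(b=.245,j=.162)
EDGE=np.array([460.1,133.4,50.]); STOP=np.array([637.8,-177.4,60.])
def fr(w): 
    a=Y[w]; return np.array([[np.cos(a),-np.sin(a),0],[np.sin(a),np.cos(a),0],[0,0,1]])
def plan(w,p):  # p in block_edge / jig_stop frame, mm
    s=read_state(); A=R.from_quat(s['ee_rot']).as_matrix(); F=fr(w); o=EDGE if w=='b' else STOP
    best=min((np.column_stack([k*F[:,1],[0,0,-1],np.cross(k*F[:,1],[0,0,-1])]) for k in(1,-1)),key=lambda T:R.from_matrix(A.T@T).magnitude())
    t=o+F@np.array(p,float)
    print('t',s['clock'],'rot(tool)',R.from_matrix(A.T@best).as_rotvec().round(4),'shift now mm',(A.T@(t-s['position'])).round(1),'shift after rot',(best.T@(t-s['position'])).round(1))
    print('tcp in frame',(F.T@(s['position']-o)).round(1),'force',(F.T@s['contact_force']).round(2),'grip',s['gripper_width'].round(1),'j',s['joints'].round(2), 'tool z in frame',(F.T@A[:,2]).round(2))
E
python3 -c "
from h import *
plan('b',(85,0,90))"
```

```text
t 0.1 rot(tool) [-0.0003  0.2066  0.0019] shift now mm [ 526.1   91.3 -555.3] shift after rot [ 629.    90.4 -435.5]Traceback (most recent call last):
  File "<string>", line 3, in <module>
    plan('b',(85,0,90))
    ~~~~^^^^^^^^^^^^^^^
  File "h.py", line 25, in plan
    print('tcp in frame',(F.T@(s['position']-o)).round(1),'force',(F.T@s['contact_force']).round(2),'grip',s['gripper_width'].round(1),'j',s['joints'].round(2), 'tool z in frame',(F.T@A[:,2]).round(2))
                                                                                                           ^^^^^^^^^^^^^^^^^^^^^^^^
AttributeError: 'float' object has no attribute 'round'
```

Call:
play_rows:
  series:
    - [0,0,0,0,0.103,0,0]
    - [0,0,0,0,0.103,0,0]
    - [0.035,0,-0.024,0,0,0,0]
    - [0.035,0,-0.024,0,0,0,0]
    - [0.035,0,-0.024,0,0,0,0]
    - [0.035,0,-0.024,0,0,0,0]
    - [0.035,0,-0.024,0,0,0,0]
    - [0.035,0,-0.024,0,0,0,0]
    - [0.035,0,-0.024,0,0,0,0]
    - [0.035,0,-0.024,0,0,0,0]

```text
clock: 1.1
position: [394.4, -236.2, 224.7]
ee_rot: [0.436, 0.554, -0.552, -0.445]
contact_force: [0.5, 0.1, 0.1]
gripper_width: -0.1
```

```bash
sed -i "s/s\['gripper_width'\].round(1)/round(float(s['gripper_width']),1)/" h.py; python3 -c "
from h import *
plan('b',(85,0,90))"
```

```text
t 1.1 rot(tool) [-0.0063 -0.0195  0.0114] shift now mm [ 346.2   87.2 -232.2] shift after rot [ 342.6   84.7 -238.4]
tcp in frame [-153.4 -342.6  174.7] force [0.47 0.03 0.13] grip -0.1 j [-0.19  0.11 -0.38 -0.01 -1.09 -1.15] tool z in frame [-1.    0.02  0.01]
```

Call:
play_rows:
  series:
    - [0.035,0,-0.024,0,-0.02,0,0]
    - [0.035,0,-0.024,0,0,0,0]
    - [0.035,0,-0.024,0,0,0,0]
    - [0.035,0,-0.024,0,0,0,0]
    - [0.035,0,-0.024,0,0,0,0]
    - [0.035,0.01,-0.024,0,0,0,0]
    - [0.035,0.01,-0.024,0,0,0,0]
    - [0.035,0.01,-0.024,0,0,0,0]
    - [0.03,0.01,-0.024,0,0,0,0]
    - [0,0,0,0,0,0,0]

```text
clock: 2.1
position: [530.5, 137.6, 184.1]
ee_rot: [0.428, 0.56, -0.558, -0.438]
contact_force: [0.3, 0.2, -0.6]
gripper_width: 0.1
```

```bash
python3 -c "
from h import *
plan('b',(85,0,90))"
```

```text
t 2.1 rot(tool) [-0.0069  0.0076  0.0121] shift now mm [ 12.4  44.1 -16.1] shift after rot [ 13.   44.1 -15.7]
tcp in frame [ 69.3 -13.  134.1] force [ 0.32  0.12 -0.64] grip 0.1 j [ 0.54  0.3  -0.24 -0.02 -1.03 -1.85] tool z in frame [-1.   -0.01  0.01]
```

Call:
play_rows:
  series:
    - [0.007,0.02,-0.008,-0.007,0.007,0.012,0]
    - [0.006,0.02,-0.008,0,0,0,0]
    - [0,0.02,0,0,0,0,0]
    - [0,0.01,0,0,0,0,0]
    - [0,0,0,0,0,0,0]
    - [0,0,0,0,0,0,0]

```text
clock: 2.7
position: [542.2, 154.8, 111.0]
ee_rot: [-0.435, -0.557, 0.559, 0.435]
contact_force: [0.0, -0.6, 0.8]
gripper_width: -0.2
```

```bash
python3 - <<'E'
from h import *
plan('b',(85,0,6))
d=shot('wrist','w1'); print(d['origin'],R.from_quat(d['orientation']).as_matrix().round(2).tolist())
F=fr('b')
# overlay expected model outline
im=cv2.imread('pics/w1.png')
for pts in ([(0,42,4),(150,42,4),(150,-42,4),(0,-42,4)],[(18,25,4),(138,25,4),(138,-25,4),(18,-25,4)]):
    uv=proj(d,[EDGE+F@np.array(p,float) for p in pts]); print(uv.round().tolist()); cv2.polylines(im,[uv.astype(int)],True,(0,0,255),1)
cv2.imwrite('pics/w1o.png',im)
E
```

```text
t 2.7 rot(tool) [-0.0023  0.0018 -0.0013] shift now mm [-0.8 55.  -0.3] shift after rot [-0.9 55.  -0.2]
tcp in frame [84.8  0.9 61. ] force [-0.13 -0.58  0.76] grip -0.2 j [ 0.57  0.4  -0.3   0.   -0.87 -1.89] tool z in frame [-1. -0.  0.]
[472.48237917 136.99391368 254.65257899] [[-0.24, 0.93, 0.27], [0.97, 0.23, 0.07], [-0.0, 0.28, -0.96]]
[[350.0, 95.0], [337.0, 310.0], [223.0, 310.0], [211.0, 95.0]]
[[321.0, 126.0], [314.0, 296.0], [246.0, 296.0], [240.0, 125.0]]
```

View pics/w1o.png

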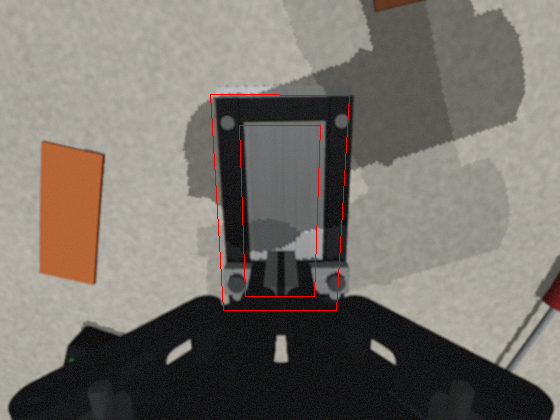

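The wrist picture shows the block about 4 px right of my outline at the open end, e.g. corners at (216,98) and (353,97), and a bit more deeper in. I'll refine it from the plate and block edges.

```bash
python3 - <<'E'
from h import *
d=np.load('pics/w1.npz'); g=cv2.GaussianBlur(cv2.cvtColor(d['color'],cv2.COLOR_RGB2GRAY),(3,5),0).astype(float)
F=fr('b')
def edge(v,a,b,s):
    r=np.diff(g[v,a:b])*s; i=int(r.argmax()); 
    if 0<i<len(r)-1:
        den=r[i-1]-2*r[i]+r[i+1]; o=.5*(r[i-1]-r[i+1])/den if den else 0
    else:o=0
    return a+i+o+.5
for nm,a,b,s in(('plateL',236,258,1),('plateR',315,335,-1),('outL',208,230,-1),('outR',342,360,1)):
    q=[]
    for v in range(130,215,5):
        P=onz(d,[(edge(v,a,b,s),v)],54)[0]; q.append((F.T@(P-EDGE))[:2])
    q=np.array(q); c=np.polyfit(q[:,0],q[:,1],1); r=q[:,1]-np.polyval(c,q[:,0]); print(nm,'slope',c[0].round(4),'y@0',c[1].round(2),'y@80',np.polyval(c,80).round(2),'rms',r.std().round(2))
for u in (255,270,285,300):
    col=g[85:145,u]; print(u,[ (85+i, round(float(col[i+1]-col[i]))) for i in range(59) if abs(col[i+1]-col[i])>8])
print((F.T@(onz(d,[(285,98),(285,122)],[54,54])-EDGE).T).T.round(1), (F.T@(onz(d,[(285,98)],50)-EDGE).T).T.round(1))
E
```

```text
plateL slope 0.0169 y@0 -23.13 y@80 -21.78 rms 0.04
plateR slope 0.0172 y@0 27.66 y@80 29.03 rms 0.06
outL slope 0.0142 y@0 -39.64 y@80 -38.5 rms 0.07
outR slope 0.0121 y@0 44.31 y@80 45.27 rms 0.06
255 [(86, 9), (92, -14), (93, -22), (94, -24), (95, -23), (96, -25), (97, -24), (98, -15), (119, 10), (120, 20), (121, 24), (122, 18)]
270 [(87, -12), (88, -16), (89, -13), (95, -17), (96, -23), (97, -21), (98, -13), (119, 13), (120, 24), (121, 26), (122, 16)]
285 [(94, -9), (95, -19), (96, -24), (97, -20), (98, -9), (119, 15), (120, 24), (121, 23), (122, 14)]
300 [(94, -10), (95, -20), (96, -26), (97, -19), (98, -9), (119, 17), (120, 24), (121, 20), (122, 12)]
[[ 1.8  2.9  4. ]
 [15.9  3.   4. ]] [[1.6 2.9 0. ]]
```

```bash
cat >> h.py <<'E'
Y['b']=.258; EDGE=EDGE+np.array([.3-.245*1.6,1.6,0])
E
python3 -c "
from h import *
plan('b',(85,0,6))"
```

```text
t 2.75 rot(tool) [-0.002  -0.0113 -0.0011] shift now mm [ 1.8 55.1 -0.5] shift after rot [ 1.8 55.2 -0.5]
tcp in frame [84.5 -1.8 61.2] force [ 0.38 -1.18  0.44] grip 0.4 j [ 0.57  0.4  -0.3   0.   -0.87 -1.89] tool z in frame [-1.    0.01  0.  ]
```

Call:
play_rows:
  series:
    - [0,0.015,0,0,0.012,0,0]
    - [0.001,0.015,0,0,0,0,0]
    - [0,0.012,0,0,0,0,0]
    - [0,0.005,0,0,0,0,0]
    - [0,0,0,0,0,0,0]
    - [0,0,0,0,0,0,0]
    - [0,0,0,0,0,0,0]

```text
clock: 3.45
position: [546.1, 156.7, 69.5]
ee_rot: [0.44, 0.558, -0.551, -0.436]
contact_force: [-0.2, -0.3, -0.3]
gripper_width: 0.0
```

```bash
python3 -c "
from h import *
plan('b',(85,0,6))"
```

```text
t 3.45 rot(tool) [ 0.0113 -0.0241  0.0018] shift now mm [ 0.9 13.4  3.9] shift after rot [ 1.  13.5  3.8]
tcp in frame [88.8 -1.  19.5] force [-0.3  -0.27 -0.27] grip 0.0 j [ 0.57  0.45 -0.35  0.   -0.76 -1.9 ] tool z in frame [-1.    0.02 -0.01]
```

Call:
play_rows:
  series:
    - [0.001,0.004,0.004,0.011,-0.024,0,0]
    - [0,0.004,0,0,0,0,0]
    - [0,0.002,0,0,0,0,0]

```text
clock: 3.75
position: [542.4, 157.2, 60.2]
ee_rot: [0.431, 0.562, -0.559, -0.431]
contact_force: [0.2, -0.3, 0.4]
gripper_width: -0.0
```

```bash
python3 -c "
from h import *
for i in range(3): plan('b',(85,0,6))
"
```

```text
t 3.75 rot(tool) [0.0022 0.0023 0.0026] shift now mm [-0.5  4.2  0.4] shift after rot [-0.5  4.2  0.4]
tcp in frame [85.4  0.5 10.2] force [ 0.11 -0.3   0.36] grip -0.0 j [ 0.57  0.46 -0.35 -0.   -0.75 -1.88] tool z in frame [-1. -0. -0.]
t 3.75 rot(tool) [0.0022 0.0023 0.0026] shift now mm [-0.5  4.2  0.4] shift after rot [-0.5  4.2  0.4]
tcp in frame [85.4  0.5 10.2] force [ 0.11 -0.3   0.36] grip -0.0 j [ 0.57  0.46 -0.35 -0.   -0.75 -1.88] tool z in frame [-1. -0. -0.]
t 3.75 rot(tool) [0.0022 0.0023 0.0026] shift now mm [-0.5  4.2  0.4] shift after rot [-0.5  4.2  0.4]
tcp in frame [85.4  0.5 10.2] force [ 0.11 -0.3   0.36] grip -0.0 j [ 0.57  0.46 -0.35 -0.   -0.75 -1.88] tool z in frame [-1. -0. -0.]
```

Call:
play_rows:
  series:
    - [0,0.002,0,0,0,0,0]
    - [0,0.002,0,0,0,0,0]
    - [0,0.001,0,0,0,0,0]

```text
clock: 4.05
position: [542.2, 157.2, 54.3]
ee_rot: [0.431, 0.562, -0.56, -0.431]
contact_force: [0.3, -0.1, -0.5]
gripper_width: 0.3
```

Call:
play_rows:
  series:
    - [0,0.001,0,0,0,0,0]

```text
clock: 4.15
position: [542.4, 157.2, 54.1]
ee_rot: [0.43, 0.562, -0.56, -0.431]
contact_force: [-2.8, -0.2, 10.7]
gripper_width: 0.4
```

Call:
play_rows:
  series:
    - [0,0.001,0,0,0,0,0]

```text
clock: 4.25
position: [542.6, 157.3, 54.1]
ee_rot: [0.43, 0.562, -0.56, -0.431]
contact_force: [-3.2, -0.1, 7.6]
gripper_width: -0.1
```

Call:
play_rows:
  series:
    - [0,0.001,0,0,0,0,0]

```text
clock: 4.35
position: [542.8, 157.3, 54.1]
ee_rot: [0.431, 0.562, -0.56, -0.43]
contact_force: [-2.1, -0.1, 5.9]
gripper_width: -0.2
```

Call:
play_rows:
  series:
    - [0,0.0017,0,0,0,0,0]

```text
clock: 4.45
position: [543.3, 157.4, 54.1]
ee_rot: [0.431, 0.562, -0.56, -0.43]
contact_force: [-3.3, -0.9, 11.2]
gripper_width: -0.0
```

Call:
play_rows:
  series:
    - [0,0.002,0,0,0,0,0]

```text
clock: 4.55
position: [544.0, 157.6, 54.1]
ee_rot: [0.431, 0.563, -0.56, -0.429]
contact_force: [-3.5, -1.0, 12.4]
gripper_width: 0.0
```

Call:
play_rows:
  series:
    - [0,0.002,0.002,0,0,0,0]

```text
clock: 4.65
position: [544.0, 157.6, 54.1]
ee_rot: [0.431, 0.565, -0.559, -0.427]
contact_force: [1.6, -1.6, 6.5]
gripper_width: -0.2
```

Call:
play_rows:
  series:
    - [0,0.002,0.003,0,0,0,0]

```text
clock: 4.75
position: [543.6, 157.7, 54.1]
ee_rot: [0.432, 0.567, -0.557, -0.426]
contact_force: [1.5, -0.8, 6.3]
gripper_width: 0.1
```

Call:
play_rows:
  series:
    - [0,0.003,0.003,0,0,0,0]

```text
clock: 4.85
position: [543.6, 157.8, 54.0]
ee_rot: [0.433, 0.569, -0.556, -0.424]
contact_force: [0.1, -1.6, 15.6]
gripper_width: -0.1
```

Call:
play_rows:
  series:
    - [0,0.0035,0.004,0,0,0,0]

```text
clock: 4.95
position: [543.5, 157.8, 54.1]
ee_rot: [0.434, 0.572, -0.554, -0.421]
contact_force: [3.0, -2.1, 14.3]
gripper_width: 0.2
```

```bash
python3 -c "
from h import *
plan('b',(85,0,4))
"
```

```text
t 4.95 rot(tool) [0.0319 0.0134 0.0007] shift now mm [-0.8  0.1  1.6] shift after rot [-0.8  0.1  1.6]
tcp in frame [86.6  0.8  4.1] force [ 2.39 -2.81 14.29] grip 0.2 j [ 0.57  0.46 -0.38  0.01 -0.69 -1.88] tool z in frame [-1.   -0.01 -0.03]
```

Call:
play_rows:
  series:
    - [0,0.0033,0.006,0.01,0.006,0,0]

```text
clock: 5.05
position: [542.1, 157.9, 54.2]
ee_rot: [0.435, 0.572, -0.553, -0.422]
contact_force: [2.4, -0.7, 9.5]
gripper_width: -0.2
```

Call:
play_rows:
  series:
    - [0,0.0033,0.006,0.01,0.006,0,0]

```text
clock: 5.15
position: [540.7, 158.1, 54.2]
ee_rot: [0.436, 0.571, -0.551, -0.423]
contact_force: [2.4, 0.5, 8.7]
gripper_width: 0.1
```

```bash
python3 -c "
from h import *
plan('b',(85,0,4))
"
```

```text
t 5.15 rot(tool) [0.0335 0.0057 0.0029] shift now mm [-1.8  0.2 -1.1] shift after rot [-1.8  0.2 -1.1]
tcp in frame [83.9  1.8  4.2] force [ 2.45 -0.16  8.75] grip 0.1 j [ 0.58  0.46 -0.39  0.01 -0.69 -1.89] tool z in frame [-1.   -0.01 -0.03]
```

Call:
play_rows:
  series:
    - [-0.001,0.0045,0.006,0.015,0.003,0,0]

```text
clock: 5.25
position: [540.4, 158.1, 54.1]
ee_rot: [0.435, 0.571, -0.552, -0.424]
contact_force: [0.3, 1.6, 18.0]
gripper_width: 0.2
```

Call:
play_rows:
  series:
    - [-0.001,0.0045,0.006,0.015,0.003,0,0]

```text
clock: 5.35
position: [540.4, 158.2, 54.1]
ee_rot: [0.435, 0.571, -0.552, -0.425]
contact_force: [2.1, 1.0, 15.4]
gripper_width: -0.1
```

```bash
python3 -c "
from h import *
plan('b',(85,0,4))
"
```

```text
t 5.35 rot(tool) [0.0301 0.006  0.0061] shift now mm [-1.9  0.2 -1.3] shift after rot [-1.9  0.1 -1.3]
tcp in frame [83.7  1.9  4.1] force [ 2.23  0.4  15.43] grip -0.1 j [ 0.57  0.46 -0.39  0.01 -0.69 -1.89] tool z in frame [-1.   -0.01 -0.03]
```

Call:
play_rows:
  series:
    - [-0.001,0.0045,0.012,0.02,0.003,0,0]

```text
clock: 5.45
position: [535.7, 157.1, 54.1]
ee_rot: [0.433, 0.57, -0.553, -0.426]
contact_force: [3.0, 1.2, 14.6]
gripper_width: 0.1
```

Call:
play_rows:
  series:
    - [-0.001,0.0045,0.012,0.02,0.003,0,0]

```text
clock: 5.55
position: [530.6, 156.0, 54.1]
ee_rot: [0.431, 0.57, -0.554, -0.428]
contact_force: [3.5, 0.4, 13.8]
gripper_width: -0.1
```

```bash
python3 -c "
from h import *
plan('b',(85,0,4))
"
```

```text
t 5.55 rot(tool) [0.021  0.0067 0.0101] shift now mm [ -2.4   0.3 -11.4] shift after rot [ -2.3   0.1 -11.4]
tcp in frame [73.6  2.3  4.1] force [ 3.46 -0.55 13.77] grip -0.1 j [ 0.58  0.45 -0.4  -0.   -0.7  -1.88] tool z in frame [-1.   -0.01 -0.02]
```

```bash
cat >> h.py <<'E'
def plate_end(f):
    d=shot('wrist',f); F=fr('b'); g=cv2.GaussianBlur(cv2.cvtColor(d['color'],cv2.COLOR_RGB2GRAY),(3,3),0)
    for y in(-12,0,12):
        xs=np.arange(50,-75,-1.); uv=proj(d,[EDGE+F@np.array([x,y,4.]) for x in xs])
        pr=cv2.remap(g,uv[:,0].astype(np.float32).reshape(1,-1),uv[:,1].astype(np.float32).reshape(1,-1),cv2.INTER_LINEAR)[0].astype(int)
        dd=pr[3:]-pr[:-3]; i=np.argsort(-abs(dd))[:6]; print(y,[(xs[k]-1.5,int(dd[k])) for k in sorted(i)])
E
python3 -c "
from h import *
plate_end('w2')"
```

```text
-12 [(np.float64(3.5), -96), (np.float64(0.5), 96), (np.float64(-0.5), 94), (np.float64(-42.5), -183), (np.float64(-43.5), -185), (np.float64(-44.5), -187)]
0 [(np.float64(3.5), -94), (np.float64(0.5), 92), (np.float64(-0.5), 93), (np.float64(-42.5), -189), (np.float64(-43.5), -187), (np.float64(-44.5), -189)]
12 [(np.float64(3.5), -91), (np.float64(0.5), 92), (np.float64(-0.5), 93), (np.float64(-42.5), -167), (np.float64(-43.5), -169), (np.float64(-44.5), -169)]
```

The plate's end has moved from x=16 to about 3.5 mm, so it follows the fingers.

Call:
play_rows:
  series:
    - [-0.002,0.0045,0.012,0.02,0.003,0.003,0]
    - [-0.002,0.0045,0.012,0.02,0.003,0.003,0]

```text
clock: 5.8
position: [520.3, 152.0, 54.0]
ee_rot: [0.43, 0.567, -0.557, -0.43]
contact_force: [2.9, 1.3, 13.9]
gripper_width: 0.1
```

```bash
python3 -c "
from h import *
plan('b',(40,0,4))
plate_end('w3')"
```

```text
t 5.8 rot(tool) [0.0112 0.0072 0.0086] shift now mm [-0.9 -0.2 22.7] shift after rot [-1.1  0.  22.6]
tcp in frame [62.6  1.1  4. ] force [ 3.15  0.54 13.94] grip 0.1 j [ 0.58  0.44 -0.42 -0.01 -0.7  -1.88] tool z in frame [-1.   -0.01 -0.01]
-12 [(np.float64(-20.5), 65), (np.float64(-21.5), 72), (np.float64(-22.5), 39), (np.float64(-53.5), -185), (np.float64(-54.5), -182), (np.float64(-55.5), -181)]
0 [(np.float64(-24.5), 44), (np.float64(-25.5), 66), (np.float64(-26.5), 55), (np.float64(-53.5), -181), (np.float64(-54.5), -180), (np.float64(-55.5), -179)]
12 [(np.float64(-27.5), 36), (np.float64(-28.5), 66), (np.float64(-29.5), 66), (np.float64(-53.5), -133), (np.float64(-54.5), -159), (np.float64(-55.5), -158)]
```

Call:
play_rows:
  series:
    - [-0.001,0.0045,0.011,0.015,0.003,0.003,0]
    - [-0.001,0.0043,0.01,0.012,0.003,0.003,0]

```text
clock: 6.05
position: [511.6, 150.1, 54.0]
ee_rot: [0.43, 0.567, -0.557, -0.429]
contact_force: [2.2, -0.4, 13.9]
gripper_width: 0.1
```

```bash
python3 -c "
from h import *
plan('b',(40,0,4))"
```

```text
t 6.05 rot(tool) [0.0123 0.0074 0.0064] shift now mm [-1.3 -0.1 13.7] shift after rot [-1.4  0.  13.7]
tcp in frame [53.7  1.4  4. ] force [ 2.03 -0.99 13.91] grip 0.1 j [ 0.59  0.43 -0.45 -0.   -0.69 -1.89] tool z in frame [-1.   -0.01 -0.01]
```

Call:
play_rows:
  series:
    - [-0.001,0.0042,0.01,0.013,0.003,0.002,0]
    - [-0.001,0.0042,0.01,0.013,0.003,0.002,0]

```text
clock: 6.25
position: [503.3, 148.3, 54.0]
ee_rot: [0.43, 0.567, -0.557, -0.428]
contact_force: [2.6, 0.3, 15.6]
gripper_width: 0.3
```

```bash
python3 -c "
from h import *
plan('b',(34,0,4)); shot('wrist','w4')"
```

```text
t 6.25 rot(tool) [0.0129 0.0076 0.0061] shift now mm [-1.7 -0.1 11.3] shift after rot [-1.8  0.  11.3]
tcp in frame [45.3  1.8  4. ] force [ 2.56 -0.4  15.59] grip 0.3 j [ 0.6   0.42 -0.47 -0.   -0.67 -1.9 ] tool z in frame [-1.   -0.01 -0.01]
```

View pics/w4.png

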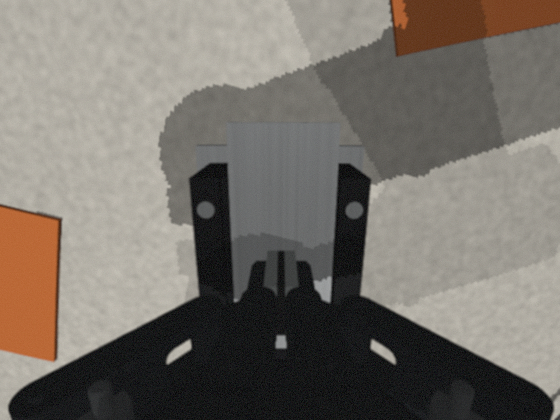

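The plate's end, at row 122, now overhangs the block edge at row 163, roughly 20 mm. It lies straight in the recess, so I continue.

Call:
play_rows:
  series:
    - [-0.001,0.0042,0.01,0.013,0.003,0.002,0]
    - [-0.001,0.0042,0.01,0.013,0.003,0.002,0]
    - [-0.001,0.0042,0.01,0.013,0.003,0.002,0]

```text
clock: 6.6
position: [490.8, 145.8, 54.0]
ee_rot: [0.43, 0.567, -0.557, -0.428]
contact_force: [2.0, 0.6, 16.4]
gripper_width: -0.2
```

```bash
python3 -c "
from h import *
plan('b',(34,0,4)); d=np.load('pics/w4.npz'); F=fr('b')
print((F.T@(onz(d,[(229,122),(338,122),(190,178),(371,178)],54)-EDGE).T).T.round(1),(F.T@(onz(d,[(205,163),(355,163)],54)-EDGE).T).T.round(1))
d=shot('wrist','w5');c=cv2.cvtColor(d['color'],cv2.COLOR_RGB2GRAY).astype(int)
for u in (260,285,310):
  col=c[:,u]; print(u,[(v,int(col[v+2]-col[v])) for v in range(100,250) if abs(col[v+2]-col[v])>14])
"
```

```text
t 6.6 rot(tool) [0.014  0.0082 0.0062] shift now mm [-2.6  0.  -1.5] shift after rot [-2.6  0.  -1.5]
tcp in frame [32.5  2.6  4. ] force [ 2.09  0.06 16.43] grip -0.2 j [ 0.61  0.4  -0.5  -0.   -0.66 -1.91] tool z in frame [-1.   -0.01 -0.01]
[[-24.4 -21.8   4. ]
 [-24.8  26.    4. ]
 [  0.7 -40.9   4. ]
 [  0.2  42.9   4. ]] [[ -6.3 -33.5   4. ]
 [ -6.7  34.9   4. ]]
260 [(231, -15), (232, -17)]
285 [(249, -22)]
310 [(244, -15)]
```

Call:
play_rows:
  series:
    - [0,-0.006,0,0,0,0,0]
    - [0,-0.015,0,0.01,0.008,0.006,0.075]
    - [0,-0.015,0,0,0,0,0.075]
    - [0,0,0.018,0,0,0,0.075]
    - [0,0,0.02,0,0,0,0.075]
    - [0,0,0.012,0,0,0,0.075]
    - [0,0,0,0,0,0,0.075]

```text
clock: 7.35
position: [441.3, 132.8, 93.4]
ee_rot: [0.433, 0.563, -0.558, -0.43]
contact_force: [0.8, 0.6, -0.1]
gripper_width: 75.0
```

```bash
python3 -c "
from h import *
plan('b',(-19,2,-21)); shot('wrist','w6')"
```

```text
t 7.35 rot(tool) [ 0.0077 -0.0005  0.0014] shift now mm [-0.7 64.4  0.9] shift after rot [-0.7 64.4  0.4]
tcp in frame [-18.6   2.7  43.4] force [ 0.87  0.34 -0.13] grip 75.0 j [ 0.65  0.27 -0.58  0.   -0.72 -1.96] tool z in frame [-1.    0.   -0.01]
```

View pics/w6.png

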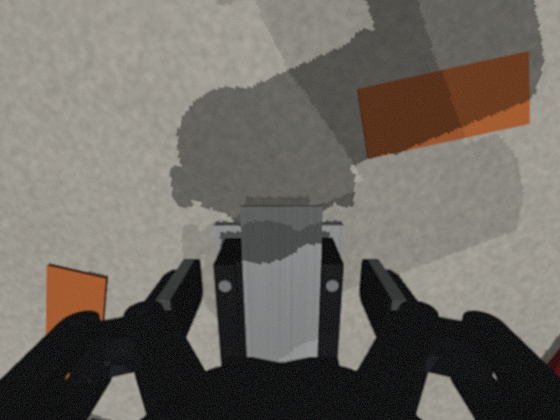

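The plate lies centred (u=281) between the open fingers, with its end at row 206. Next I check the end position and descend.

```bash
python3 -c "
from h import *
d=np.load('pics/w6.npz'); F=fr('b')
print((F.T@(onz(d,[(241,206),(322,206),(218,250),(343,248)],54)-EDGE).T).T.round(1))"
```

```text
[[-38.3 -21.7   4. ]
 [-38.2  27.4   4. ]
 [ -9.3 -37.4   4. ]
 [-10.5  41.7   4. ]]
```

Call:
play_rows:
  series:
    - [0,0.015,0,0.007,0,0,0.075]
    - [0,0.015,0,0,0,0,0.075]
    - [0,0.015,0,0,0,0,0.075]
    - [0,0.01,0,0,0,0,0.075]
    - [0,0.006,0,0,0,0,0.075]
    - [0,0,0,0,0,0,0.075]
    - [0,0,0,0,0,0,0.075]

```text
clock: 8.1
position: [448.4, 136.3, 30.9]
ee_rot: [0.432, 0.563, -0.558, -0.43]
contact_force: [-0.6, -0.8, 0.5]
gripper_width: 75.0
```

```bash
python3 -c "
from h import *
plan('b',(-19,2,-21))"
```

```text
t 8.1 rot(tool) [0.0072 0.0017 0.002 ] shift now mm [-2.3  1.8  8.1] shift after rot [-2.3  1.9  8.1]
tcp in frame [-10.9   4.3 -19.1] force [-0.8  -0.59  0.48] grip 75.0 j [ 0.64  0.38 -0.62  0.   -0.56 -1.96] tool z in frame [-1.   -0.   -0.01]
```

Call:
play_rows:
  series:
    - [-0.001,0,0.005,0.007,0,0,0.075]
    - [-0.001,0.001,0.004,0,0,0,0.075]
    - [0,0,0,0,0,0,0.075]

```text
clock: 8.4
position: [440.4, 132.3, 31.0]
ee_rot: [0.431, 0.562, -0.559, -0.431]
contact_force: [-0.5, 0.3, 0.2]
gripper_width: 75.4
```

```bash
python3 -c "
from h import *
plan('b',(-19,2.3,-21))"
```

```text
t 8.4 rot(tool) [0.0026 0.0018 0.0031] shift now mm [-0.1  2.  -0.6] shift after rot [-0.1  2.  -0.6]
tcp in frame [-19.6   2.4 -19. ] force [-0.39  0.37  0.18] grip 75.4 j [ 0.65  0.37 -0.64 -0.   -0.56 -1.95] tool z in frame [-1. -0. -0.]
```

Call:
play_rows:
  series:
    - [0,0.002,0,0,0,0.002,0.058]
    - [0,0,0,0,0,0,0.054]
    - [0,0,0,0,0,0,0.03]
    - [0,0,0,0,0,0,0.03]
    - [0,0,0,0,0,0,0.03]

```text
clock: 8.9
position: [441.3, 132.9, 30.1]
ee_rot: [0.432, 0.563, -0.559, -0.43]
contact_force: [0.0, -0.1, 0.6]
gripper_width: 48.3
```

```bash
python3 -c "
from h import *
plan('b',(-19,2.3,-21))"
```

```text
t 8.9 rot(tool) [0.0057 0.0025 0.0018] shift now mm [-0.5  1.1  0.3] shift after rot [-0.5  1.1  0.3]
tcp in frame [-18.7   2.8 -19.9] force [-0.02 -0.13  0.6 ] grip 48.3 j [ 0.65  0.38 -0.64  0.   -0.55 -1.96] tool z in frame [-1.   -0.   -0.01]
```

Call:
play_rows:
  series:
    - [0,0,0,0,0,0,0.03]
    - [0,-0.004,0,0,0,0,0.03]
    - [0,-0.01,0,0,0,0,0.03]
    - [0,-0.015,0,0,0,0,0.03]
    - [0,-0.015,0,0,0,0,0.03]
    - [0,-0.01,0,0,0,0,0.03]
    - [0,0,0,0,0,0,0.03]
    - [0,0,0,0,0,0,0.03]

```text
clock: 9.7
position: [440.3, 132.3, 88.2]
ee_rot: [0.432, 0.562, -0.559, -0.43]
contact_force: [-0.2, 0.3, -0.6]
gripper_width: 48.4
```

```bash
python3 -c "
from h import *
plan('b',(-19,2.3,40)); shot('side','s1'); shot('wrist','w7')
a=cv2.imread('pics/s1.png')[190:330,190:340]; b=cv2.imread('pics/w7.png')
cv2.imwrite('pics/c7.png',np.hstack([cv2.resize(a,(400,373)),cv2.resize(b,(400,300))[:,:] if 0 else cv2.copyMakeBorder(cv2.resize(b,(400,300)),0,73,0,0,0)]))"
```

```text
t 9.7 rot(tool) [0.0048 0.0019 0.0018] shift now mm [-0.1 -1.8 -0.7] shift after rot [-0.1 -1.8 -0.7]
tcp in frame [-19.7   2.4  38.2] force [-0.13  0.32 -0.58] grip 48.4 j [ 0.65  0.27 -0.58  0.   -0.71 -1.96] tool z in frame [-1. -0. -0.]
```

View pics/c7.png

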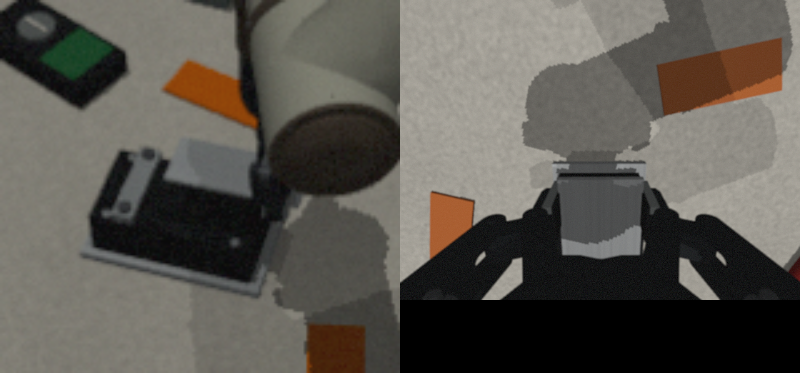

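The plate is lifted level: the side crop shows it clear of the block, and the wrist crop shows it gripped straight. Next is the move to the jig.

```bash
python3 -c "
from h import *
plan('j',(-140,0,50))"
```

```text
t 9.8 rot(tool) [0.0039 0.098  0.0015] shift now mm [-336.3  -22.8   27.9] shift after rot [-337.4  -22.2   -5. ]
tcp in frame [-145.   337.4   27.8] force [ 0.45  0.11 -0.12] grip 48.4 j [ 0.65  0.28 -0.58  0.   -0.71 -1.96] tool z in frame [-1.  -0.1 -0. ]
```

Call:
play_rows:
  series:
    - [0,-0.02,0,0,0,0,0.03]
    - [0,-0.02,0,0,0.04,0,0.03]
    - [-0.03,0,0,0,0.03,0,0.03]
    - [-0.03,0,0,0,0.02,0,0.03]
    - [-0.03,0,0,0,0,0,0.03]
    - [-0.03,0,0,0,0,0,0.03]
    - [-0.03,0,0,0,0,0,0.03]
    - [-0.03,0,0,0,0,0,0.03]
    - [-0.03,0,0,0,0,0,0.03]

```text
clock: 10.7
position: [475.8, -79.8, 124.0]
ee_rot: [-0.453, -0.539, 0.544, 0.456]
contact_force: [0.6, 0.7, -0.1]
gripper_width: 48.3
```

```bash
python3 -c "
from h import *
plan('j',(-140,0,50))"
```

```text
t 10.7 rot(tool) [-0.0081  0.0122 -0.0013] shift now mm [-122.4   14.1   -2.7] shift after rot [-122.4   14.    -4.1]
tcp in frame [-144.1  122.4   64. ] force [ 0.69  0.61 -0.1 ] grip 48.3 j [ 0.17  0.26 -0.48  0.   -0.84 -1.57] tool z in frame [-1.   -0.01  0.01]
```

Call:
play_rows:
  series:
    - [-0.03,0,0,0,0.01,0,0.03]
    - [-0.03,0,0,0,0,0,0.03]
    - [-0.03,0,0,0,0,0,0.03]
    - [-0.015,0,0,0,0,0,0.03]
    - [0,0,0,0,0,0,0.03]
    - [0,0,0,0,0,0,0.03]

```text
clock: 11.3
position: [490.8, -190.9, 118.5]
ee_rot: [-0.454, -0.533, 0.543, 0.464]
contact_force: [-0.6, 0.4, -1.7]
gripper_width: 47.9
```

```bash
python3 - <<'E'
from h import *
plan('j',(-140,0,50))
d=shot('wrist','w8'); F=fr('j'); im=cv2.imread('pics/w8.png')
for pts in ([(-80,42,8),(20,42,8),(20,-42,8),(-80,-42,8)],[(-80,28,8),(0,28,8),(0,-28,8),(-80,-28,8)]):
    cv2.polylines(im,[proj(d,[STOP+F@np.array(p,float) for p in pts]).astype(int)],True,(0,0,255),1)
cv2.imwrite('pics/w8o.png',im)
E
```

```text
t 11.3 rot(tool) [-0.0189 -0.0045  0.001 ] shift now mm [-10.4   8.4  -7.5] shift after rot [-10.4   8.5  -7.3]
tcp in frame [-147.3   10.4   58.5] force [-0.5   0.52 -1.66] grip 47.9 j [-0.06  0.34 -0.38  0.   -0.87 -1.36] tool z in frame [-1.    0.    0.02]
```

View pics/w8o.png

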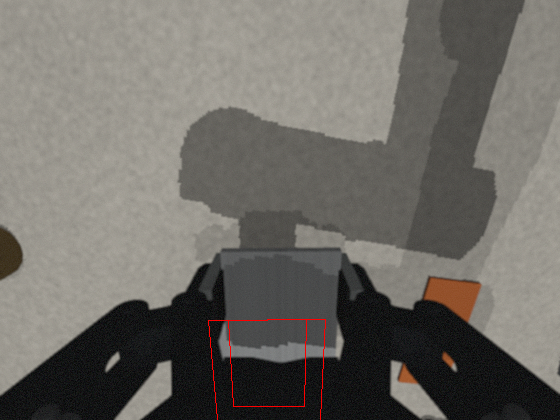

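```bash
python3 - <<'E'
from h import *
d=np.load('pics/side0.npz'); im=cv2.imread('pics/side0.png'); x0,y0=215,145; k=6
def crop(x0,y0,w,h,lines):
    c=cv2.resize(im[y0:y0+h,x0:x0+w],None,fx=k,fy=k,interpolation=cv2.INTER_CUBIC)
    for o,F,pts,cl in lines:
        uv=(proj(d,[o+F@np.array(p,float) for p in pts])-[x0,y0]+.5)*k-.5; print(uv.round().tolist()); cv2.polylines(c,[np.round(uv).astype(int)],True,cl,1)
    return c
b=crop(220,240,80,60,[(EDGE,fr('b'),[(0,42,4),(150,42,4),(150,-42,4),(0,-42,4)],(0,0,255))])
j=crop(255,150,70,55,[(STOP,fr('j'),[(-80,42,8),(20,42,8),(20,-42,8),(-80,-42,8)],(0,0,255)),(STOP,fr('j'),[(-80,28,0),(0,28,0),(0,-28,0),(-80,-28,0)],(0,255,0))])
j=cv2.copyMakeBorder(j,0,b.shape[0]-j.shape[0],0,0,0)
o=np.hstack([b,j]); print(o.shape); cv2.imwrite('pics/s0o.png',cv2.resize(o,None,fx=.8,fy=.8,interpolation=cv2.INTER_AREA))
t=np.load('pics/top0.npz'); print('weight',onz(t,[(432,215)],40)); 
E
```

```text
[[380.0, 272.0], [18.0, 189.0], [89.0, 39.0], [437.0, 114.0]]
[[339.0, 219.0], [138.0, 168.0], [202.0, 64.0], [397.0, 111.0]]
[[348.0, 213.0], [188.0, 173.0], [230.0, 103.0], [387.0, 141.0]]
(360, 900, 3)
weight [[ 573.72286258 -442.16876794   40.        ]]
```

View pics/s0o.png

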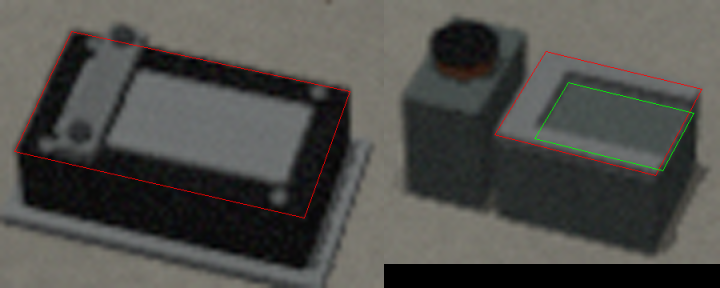

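The side overlay matches both the block and the jig to about 1–2 mm, which is enough for 3 mm of slack per side. I align above the channel.

Call:
play_rows:
  series:
    - [-0.005,0,-0.012,-0.024,-0.004,0,0.03]
    - [-0.004,0.005,-0.012,0,0,0,0.03]
    - [0,0.01,-0.005,0,0,0,0.03]
    - [0,0.01,0,0,0,0,0.03]
    - [0,0,0,0,0,0,0.03]
    - [0,0,0,0,0,0,0.03]

```text
clock: 11.95
position: [523.8, -192.0, 90.1]
ee_rot: [0.457, 0.542, -0.538, -0.456]
contact_force: [0.1, 0.3, -1.8]
gripper_width: 48.3
```

```bash
python3 -c "
from h import *
plan('j',(-118,1,0))"
```

```text
t 11.95 rot(tool) [0.0054 0.0052 0.0018] shift now mm [-3.  30.1  3.3] shift after rot [-3.  30.1  3.2]
tcp in frame [-114.8    4.    30.1] force [ 0.13  0.25 -1.81] grip 48.3 j [-0.06  0.41 -0.34 -0.   -0.81 -1.34] tool z in frame [-1.   -0.01 -0.01]
```

Call:
play_rows:
  series:
    - [-0.003,0.008,0.004,0,0.005,0,0.03]
    - [0,0.012,0.001,0,0,0,0.03]
    - [0,0.007,0.001,0,0,0,0.03]
    - [0,0,0,0,0,0,0.03]
    - [0,0,0,0,0,0,0.03]

```text
clock: 12.45
position: [516.9, -196.3, 60.5]
ee_rot: [0.458, 0.54, -0.537, -0.458]
contact_force: [-0.0, -0.4, -0.9]
gripper_width: 48.1
```

```bash
python3 -c "
from h import *
plan('j',(-118,1,-10)); shot('side','s2'); shot('top','t2')
a=cv2.imread('pics/s2.png')[140:215,240:340]; b=cv2.imread('pics/t2.png')[150:240,300:380]
cv2.imwrite('pics/c8.png',np.hstack([cv2.resize(a,(450,338),interpolation=cv2.INTER_CUBIC),cv2.resize(b,(300,338),interpolation=cv2.INTER_CUBIC)]))"
```

```text
t 12.45 rot(tool) [ 0.0042 -0.0007  0.0022] shift now mm [ 0.1 10.5 -4.3] shift after rot [ 0.1 10.5 -4.4]
tcp in frame [-122.4    0.9    0.5] force [-0.08 -0.38 -0.85] grip 48.1 j [-0.07  0.45 -0.38 -0.   -0.74 -1.33] tool z in frame [-1.  0. -0.]
```

View pics/c8.png

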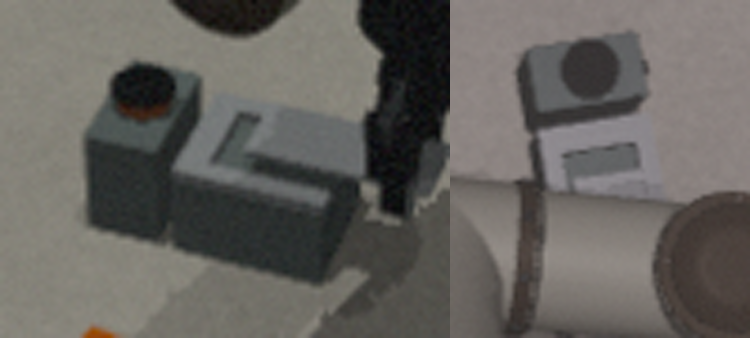

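```bash
python3 - <<'E'
from h import *
d=np.load('pics/t2.npz'); g=cv2.cvtColor(d['color'],cv2.COLOR_RGB2GRAY)
print('u',list(range(322,360)))
for v in range(186,203): print(v,g[v,322:360].tolist())
E
```

```text
u [322, 323, 324, 325, 326, 327, 328, 329, 330, 331, 332, 333, 334, 335, 336, 337, 338, 339, 340, 341, 342, 343, 344, 345, 346, 347, 348, 349, 350, 351, 352, 353, 354, 355, 356, 357, 358, 359]
186 [81, 99, 136, 140, 139, 139, 139, 138, 138, 137, 137, 139, 137, 139, 140, 137, 139, 139, 140, 140, 140, 140, 139, 137, 137, 136, 138, 137, 136, 136, 136, 135, 136, 133, 132, 131, 131, 133]
187 [62, 74, 119, 141, 139, 138, 140, 139, 140, 140, 140, 139, 140, 139, 139, 139, 140, 138, 137, 136, 136, 132, 131, 130, 131, 129, 129, 131, 137, 138, 136, 135, 136, 131, 130, 130, 130, 131]
188 [54, 77, 119, 139, 140, 139, 139, 141, 141, 139, 140, 137, 138, 137, 136, 133, 133, 132, 133, 131, 123, 107, 99, 100, 96, 84, 71, 96, 135, 137, 136, 136, 134, 131, 129, 129, 131, 131]
189 [54, 73, 116, 139, 140, 140, 139, 138, 137, 133, 133, 132, 131, 131, 124, 110, 102, 100, 97, 85, 73, 78, 88, 101, 101, 98, 92, 94, 123, 137, 137, 137, 136, 131, 132, 131, 129, 131]
190 [53, 62, 110, 139, 141, 140, 139, 136, 125, 107, 98, 96, 81, 74, 82, 95, 100, 100, 102, 99, 100, 99, 100, 99, 100, 98, 95, 94, 115, 138, 136, 13
[... 1563 characters left out ...]
28, 136, 132, 108, 96, 122, 140, 138, 137, 137, 138, 139, 135, 137, 132, 123, 123, 124, 123, 122, 124, 124, 124, 120, 118, 123, 121, 121, 124, 129, 130, 133]
200 [62, 63, 53, 76, 95, 111, 120, 117, 116, 105, 88, 106, 123, 123, 123, 123, 127, 136, 135, 132, 123, 124, 122, 123, 123, 124, 122, 124, 123, 118, 113, 124, 123, 121, 126, 129, 131, 133]
201 [56, 53, 75, 91, 92, 93, 95, 85, 89, 88, 79, 85, 98, 103, 106, 110, 117, 117, 116, 120, 119, 119, 119, 121, 123, 121, 121, 122, 123, 120, 114, 123, 122, 122, 123, 127, 130, 129]
202 [57, 59, 68, 92, 99, 99, 98, 98, 96, 96, 95, 96, 94, 95, 93, 91, 93, 91, 90, 94, 92, 91, 91, 102, 109, 104, 104, 110, 119, 117, 115, 117, 117, 118, 120, 122, 124, 126]
```

```bash
python3 - <<'E'
from h import *
d=np.load('pics/t2.npz'); F=fr('j')
P=onz(d,[(332.5,198),(350.7,198),(330.5,198),(329.6,193),(351.3,198),(350.4,193),(340,196.6),(340,189.0),(332,190.3),(346,187.9)],[84.5,84.5,68,68,68,68,84.5,68,68,68])
print((F.T@(P-STOP).T).T.round(1))
E
```

```text
[[-23.8  25.1  24.5]
 [-30.9 -24.1  24.5]
 [-20.9  27.9   8. ]
 [ -6.7  28.1   8. ]
 [-29.1 -29.1   8. ]
 [-15.  -28.9   8. ]
 [-22.9   4.2  24.5]
 [  0.2  -2.2   8. ]
 [ -0.2  20.3   8. ]
 [  0.9 -19.2   8. ]]
```

The top camera shows the plate centre 1 mm to +y of the channel and its end 23 mm short of the stop. I'll shift −1 mm and lower it.

Call:
play_rows:
  series:
    - [-0.001,0.006,0,0,0,0,0.03]
    - [0,0.004,0,0,0,0,0.03]
    - [0,0,0,0,0,0,0.03]

```text
clock: 12.85
position: [518.1, -197.3, 50.8]
ee_rot: [0.459, 0.541, -0.537, -0.457]
contact_force: [0.0, 0.6, -0.3]
gripper_width: 48.3
```

```bash
python3 -c "
from h import *
plan('j',(-118,0,-20))"
```

```text
t 12.85 rot(tool) [ 0.0068 -0.0005  0.0016] shift now mm [ 0.3 10.8 -3.3] shift after rot [ 0.3 10.8 -3.4]
tcp in frame [-121.4   -0.3   -9.2] force [ 0.14  0.6  -0.27] grip 48.3 j [-0.07  0.46 -0.39 -0.   -0.71 -1.33] tool z in frame [-1.    0.   -0.01]
```

Call:
play_rows:
  series:
    - [0,0.003,0,0,0,0,0.03]
    - [0,0.003,0,0,0,0,0.03]
    - [0,0.0015,0,0,0,0,0.03]

```text
clock: 13.15
position: [518.4, -197.3, 42.9]
ee_rot: [0.459, 0.541, -0.536, -0.457]
contact_force: [0.5, 1.0, -1.3]
gripper_width: 48.1
```

Call:
play_rows:
  series:
    - [0,0.001,0,0,0,0,0.03]

```text
clock: 13.25
position: [518.4, -197.3, 41.7]
ee_rot: [0.459, 0.541, -0.536, -0.457]
contact_force: [0.1, 0.8, 0.0]
gripper_width: 48.0
```

Call:
play_rows:
  series:
    - [0,0.001,0,0,0,0,0.03]

```text
clock: 13.35
position: [518.4, -197.3, 40.6]
ee_rot: [0.459, 0.541, -0.537, -0.457]
contact_force: [-0.4, -0.5, -0.9]
gripper_width: 48.1
```

```bash
python3 -c "
from h import *
plan('j',(-118,0,-20))"
```

```text
t 13.35 rot(tool) [ 0.0071 -0.0003  0.0014] shift now mm [ 0.3  0.6 -3. ] shift after rot [ 0.3  0.6 -3.1]
tcp in frame [-121.1   -0.3  -19.4] force [-0.47 -0.44 -0.89] grip 48.1 j [-0.07  0.48 -0.4  -0.   -0.69 -1.33] tool z in frame [-1.    0.   -0.01]
```

Call:
play_rows:
  series:
    - [0,0.0006,0,0,0,0,0.03]

```text
clock: 13.45
position: [518.5, -197.3, 40.0]
ee_rot: [0.459, 0.541, -0.537, -0.457]
contact_force: [0.3, 0.1, 0.5]
gripper_width: 48.4
```

Call:
play_rows:
  series:
    - [0,0.0005,0,0,0,0,0.03]

```text
clock: 13.55
position: [518.8, -197.3, 39.7]
ee_rot: [0.459, 0.541, -0.536, -0.456]
contact_force: [0.1, 0.3, 1.0]
gripper_width: 48.2
```

Call:
play_rows:
  series:
    - [0,0.0004,0,0,0,0,0.03]

```text
clock: 13.65
position: [519.1, -197.4, 39.6]
ee_rot: [0.46, 0.541, -0.536, -0.456]
contact_force: [0.4, -0.2, 0.2]
gripper_width: 48.1
```

Call:
play_rows:
  series:
    - [0,0,-0.004,0,0,0,0.03]
    - [0,0,-0.004,0,0,0,0.03]
    - [0,0,-0.003,0,0,0,0.03]

```text
clock: 13.95
position: [530.8, -195.6, 40.1]
ee_rot: [0.46, 0.541, -0.536, -0.456]
contact_force: [-0.0, 0.1, -0.4]
gripper_width: 48.3
```

```bash
python3 -c "
from h import *
plan('j',(-100,-.3,-20))"
```

```text
t 13.95 rot(tool) [ 0.0093 -0.0001  0.0005] shift now mm [ 0.4  0.2 -8.6] shift after rot [ 0.4  0.1 -8.6]
tcp in frame [-108.6   -0.7  -19.9] force [-0.02  0.12 -0.38] grip 48.3 j [-0.07  0.49 -0.37 -0.   -0.7  -1.34] tool z in frame [-1.    0.   -0.01]
```

Call:
play_rows:
  series:
    - [0,0,-0.002,0.002,0,0,0.03]
    - [0,0,-0.002,0.002,0,0,0.03]

```text
clock: 14.15
position: [535.5, -194.8, 40.1]
ee_rot: [0.459, 0.54, -0.537, -0.457]
contact_force: [0.2, 0.5, 1.4]
gripper_width: 48.3
```

Call:
play_rows:
  series:
    - [0,0,-0.0015,0,0,0,0.03]

```text
clock: 14.25
position: [537.3, -194.5, 40.1]
ee_rot: [0.459, 0.54, -0.537, -0.457]
contact_force: [0.0, -0.4, 1.0]
gripper_width: 48.4
```

Call:
play_rows:
  series:
    - [0,0,-0.0012,0,0,0,0.03]

```text
clock: 14.35
position: [538.7, -194.3, 40.1]
ee_rot: [0.459, 0.54, -0.537, -0.457]
contact_force: [-0.1, -0.0, 1.4]
gripper_width: 48.4
```

Call:
play_rows:
  series:
    - [0,0,-0.001,0,0,0,0.03]

```text
clock: 14.45
position: [539.3, -194.2, 40.1]
ee_rot: [0.459, 0.54, -0.538, -0.457]
contact_force: [-2.5, -1.5, 3.1]
gripper_width: 48.5
```

```bash
python3 -c "
from h import *
plan('j',(-100,-.3,-20))"
```

```text
t 14.45 rot(tool) [0.004  0.0005 0.0005] shift now mm [0.3 0.1 0. ] shift after rot [0.3 0.1 0. ]
tcp in frame [-100.    -0.6  -19.9] force [-2.67 -1.13  3.08] grip 48.5 j [-0.06  0.5  -0.35 -0.   -0.71 -1.34] tool z in frame [-1. -0. -0.]
```

Contact came exactly where predicted (TCP x = −100). One more small push to confirm it.

Call:
play_rows:
  series:
    - [0,0,-0.0012,0,0,0,0.03]

```text
clock: 14.55
position: [539.2, -194.1, 40.0]
ee_rot: [0.458, 0.539, -0.538, -0.458]
contact_force: [-4.5, -1.4, 3.5]
gripper_width: 48.3
```

Call:
play_rows:
  series:
    - [0,0,-0.0008,0,0,0,0.03]

```text
clock: 14.65
position: [539.2, -194.1, 40.0]
ee_rot: [0.457, 0.539, -0.539, -0.458]
contact_force: [-2.2, -0.9, 3.1]
gripper_width: 47.8
```

Call:
play_rows:
  series:
    - [0,0,0,0,0,0,0.03]
    - [0,0,0,0,0,0,0.052]
    - [0,0,0,0,0,0,0.056]
    - [0,0,0,0,0,0,0.065]
    - [0,0,0,0,0,0,0.075]
    - [0,0,0,0,0,0,0.075]

```text
clock: 15.25
position: [541.2, -193.7, 39.8]
ee_rot: [0.459, 0.54, -0.538, -0.457]
contact_force: [-0.3, -0.1, 0.5]
gripper_width: 75.4
```

```bash
python3 -c "
from h import *
plan('j',(-100,-.3,-20))"
```

```text
t 15.25 rot(tool) [0.0041 0.0001 0.0008] shift now mm [ 0.3 -0.2  2.1] shift after rot [ 0.3 -0.2  2.1]
tcp in frame [-97.9  -0.6 -20.2] force [-0.33 -0.05  0.48] grip 75.4 j [-0.06  0.51 -0.35 -0.   -0.72 -1.34] tool z in frame [-1. -0. -0.]
```

Call:
play_rows:
  series:
    - [0,-0.01,0.001,0,0,0,0.075]
    - [0,-0.02,0.001,0,0,0,0.075]
    - [0,-0.025,0,0,0,0,0.075]
    - [0,-0.03,0,0,0,0,0.075]
    - [0,-0.03,0.03,0,0,0,0.075]
    - [0,-0.03,0.03,0,0,0,0.075]
    - [0,0,0.03,0,0,0,0.075]
    - [0,0,0,0,0,0,0.075]
    - [0,0,0,0,0,0,0.075]

```text
clock: 16.15
position: [448.0, -209.7, 196.3]
ee_rot: [0.461, 0.541, -0.537, -0.454]
contact_force: [0.9, -0.2, -0.3]
gripper_width: 74.7
```

```bash
python3 - <<'E'
from h import *
d=shot('wrist','w9'); shot('side','s9'); F=fr('j'); print(read_state()['position'],read_state()['contact_force'])
w=cv2.imread('pics/w9.png'); 
for pts in ([(-120,25,4),(0,25,4),(0,-25,4),(-120,-25,4)],):
    uv=proj(d,[STOP+F@np.array(p,float) for p in pts]); print(uv.round(1).tolist()); cv2.polylines(w,[uv.astype(int)],True,(0,0,255),1)
a=cv2.imread('pics/s9.png')[140:220,240:340]
cv2.imwrite('pics/c9.png',np.hstack([cv2.resize(w,(480,360)),cv2.resize(a,(310,360),interpolation=cv2.INTER_CUBIC)]))
E
```

```text
[ 448.07554945 -209.3911956   195.26775823] [ 0.59201057 -0.48532739  0.44762804]
[[308.2, 269.4], [305.0, 367.2], [259.4, 367.1], [257.0, 269.2]]
```

View pics/c9.png

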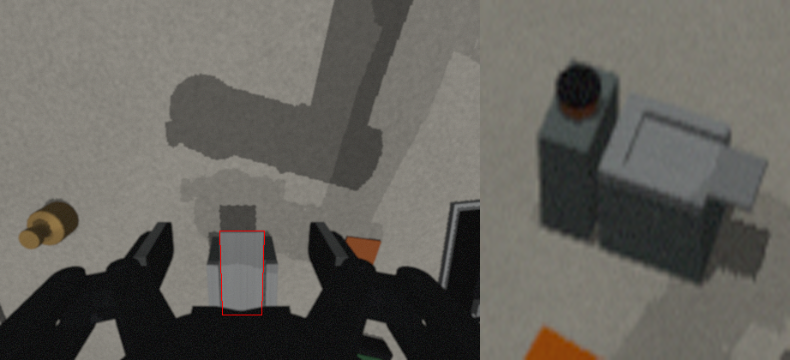

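```bash
python3 - <<'E'
from h import *
d=np.load('pics/w9.npz'); g=cv2.cvtColor(d['color'],cv2.COLOR_RGB2GRAY).astype(int); F=fr('j')
for u in(270,283,296): print(u,[(v,g[v+2,u]-g[v,u]) for v in range(255,300) if abs(g[v+2,u]-g[v,u])>12])
t=shot('top','t9'); g=cv2.cvtColor(t['color'],cv2.COLOR_RGB2GRAY)
for v in range(184,200): print(v,g[v,326:356].tolist())
E
```

```text
270 [(268, np.int64(14)), (269, np.int64(44)), (270, np.int64(35)), (271, np.int64(13))]
283 [(269, np.int64(40)), (270, np.int64(41))]
296 [(268, np.int64(13)), (269, np.int64(37)), (270, np.int64(36)), (271, np.int64(16))]
184 [114, 130, 139, 138, 139, 138, 138, 137, 138, 138, 137, 137, 136, 136, 137, 136, 136, 135, 134, 134, 137, 134, 135, 135, 137, 137, 135, 136, 135, 134]
185 [138, 140, 138, 139, 137, 138, 139, 138, 136, 137, 136, 135, 136, 136, 136, 137, 137, 138, 139, 138, 136, 138, 137, 136, 136, 136, 135, 135, 136, 135]
186 [139, 139, 138, 139, 138, 135, 137, 138, 136, 139, 138, 136, 138, 138, 139, 139, 138, 139, 137, 137, 137, 137, 136, 136, 136, 136, 135, 136, 135, 134]
187 [139, 137, 138, 139, 138, 139, 140, 140, 138, 139, 139, 137, 137, 138, 137, 136, 136, 131, 131, 130, 131, 131, 129, 130, 135, 137, 133, 135, 133, 130]
188 [139, 138, 139, 138, 138, 139, 138, 138, 137, 135, 135, 131, 133, 133, 138, 134, 127, 115, 109, 110, 109, 108, 97, 100, 134, 138, 136, 134, 135, 131]
189 [139, 138, 137, 137, 136, 134, 134, 133, 131, 130, 128, 117, 109, 125, 133, 119, 115, 128, 137, 1
[... 901 characters left out ...]
 138, 137, 138, 138, 137, 138, 137, 137, 138, 130, 106, 116, 137, 135, 134, 136]
196 [139, 140, 138, 139, 125, 109, 127, 141, 141, 140, 140, 139, 138, 137, 139, 137, 137, 139, 138, 138, 139, 138, 136, 131, 112, 115, 137, 137, 136, 135]
197 [136, 140, 139, 138, 130, 110, 123, 141, 140, 138, 140, 138, 137, 138, 137, 138, 137, 139, 137, 138, 139, 138, 138, 132, 114, 113, 138, 137, 135, 137]
198 [127, 141, 139, 138, 133, 118, 126, 142, 141, 140, 139, 139, 138, 137, 140, 137, 136, 138, 137, 138, 139, 137, 137, 134, 111, 101, 137, 136, 136, 136]
199 [121, 141, 139, 137, 134, 115, 120, 142, 142, 140, 140, 139, 138, 136, 139, 138, 137, 137, 137, 137, 140, 138, 139, 137, 123, 105, 136, 138, 135, 136]
```

```bash
python3 -c "
from h import *
print(job_done())"
```

```text
the job is handed in; nothing more can be done
None
```

The plate is home in the jig and let go, and I handed the job in at about 16 s of the 72 s allowed; `job_done` gave no verdict.

- **Sliding out:** I pressed with the shut fingertips at mostly 14–16 N (18 N at most) and drew the plate out until it overhung by about 37 mm. On the first few rows the fingers slipped at about 9 N without moving the plate, so I pressed a little harder.
- **Lift and placing:** I pinched the overhang by its long sides, lifted the plate level and lowered it into the channel. I slid it to the stop with about 2–5 N, opened the fingers and backed away.
- **Last checks:** The top camera shows a gap to the stop of under about 1 mm. The plate lies between the walls with a narrow gap on each side, and in the side view it is flat. The force on the tool is near zero.
- **Bystanders:** The path kept away from the meter, screwdriver and weight, but I did not measure them again at the end.
- **Disagreement:** The top and wrist cameras differed by about 2 mm on where the block is. I used a value between the two, and the grip came out centred.

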